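# Set a glass and screw the hot-water spout round over it

### The arm

A 6-joint arm with a two-finger parallel gripper is mounted at the origin on the work surface. World frame = base frame: x ahead of the robot, y to its left, z up, the work surface at z = 0. Lengths are in m, angles in degrees, forces in N, time in s.
With the tool pointing down it reaches from about 0.35 to 0.85 m from the base axis. Payload 8.1 kg.
Tool frame: the origin (TCP) lies midway between the tips of the shut fingers; the grasp point (between the pads) lies 19 mm behind it (pinch_z is the distance from the TCP to the grasp point, in m); z points along the fingers, y is the line along which they close (so a half turn about z gives the same grasp; the last joint's range is limited). The gripper opens to 85 mm and grips with 20 to 120 N. Pads are 22 mm wide; open, the fingers measure 114 mm over their backs; the gripper's body (76 mm by 85 mm) begins 54 mm behind the grasp point. The pads swing forward as they close: fully open they stand 13 mm farther back than shut.
Start: joints at [-72.559, 7.471, 85.268, -0, 87.261, -4.893], TCP at [0.228, -0.555, 0.231] pointing down, gripper open.
Joint ranges: [-169.43, 169.43], [-51.17, 129.36], [1.28, 143.12], [-76.62, 256.62], [0, 156.53], [-152.29, 152.29]. Speed limits (degrees/s): [136.94, 136.94, 159.86, 180, 180, 180].

### API

Orientations are given as [roll, pitch, yaw] about the fixed x, y, z axes, in that order (R = Rz(yaw) Ry(pitch) Rx(roll)).
In Python, from station import get_obs, snapshot, camera_info, hand_in, pinch_z gives the robot as it stands.
- The arm moves only by the tool send_rows, never from a script. Its argument "plan" is a list of rows, each an object with "linear": the shift along the tool's x, y, z as a fraction of full scale, a list of three; "rot": the turn, a rotation vector about the tool's x, y, z as a fraction of full scale, a list of three; "claw": the opening, from -1 (shut) to 1 (fully open). In form: [{"linear": [x, y, z], "rot": [wx, wy, wz], "claw": claw}, ...]. A call has 1 to 10 rows; each row is the pose to reach, as a shift and turn from the pose commanded when the call began, along the tool's axes at that moment; what a row does not reach only later rows make up. Full scale, the value 1, is 0.2 m for a shift and pi/2 rad for a turn. A row lasts 1/12 s, in which the tool goes at most 41.7 mm and 7.16 degrees, less where a joint would pass 70% of its speed; a pose out of reach is approached as far as the arm can. A call with a number of a shift or a turn outside -1 to 1 is refused whole. A call with a gripper value outside its range is refused whole. The fingers move at their own pace and stop on an object; "squeeze" is the grip in N (left out, the last holds). Time passes only in rows, so rows that repeat a pose let the fingers close. It gives the time, the measured TCP pose, the force, the opening and the grip force at its end, in the units of the state.
- get_obs(): the state, without advancing time (a new reading comes with each control period).
- snapshot(name): name is "side" or "top"; returns (picture, depth): 420x560x3 uint8, red, green, blue; 420x560 float32, m along the optical axis (not along the pixel's ray), 0 where there is no reading.
- camera_info(name): a dict with "fx", "fy", "cx", "cy" (pixels), "D" ([k1, k2, p1, p2, k3] as OpenCV has them; the pictures are not rectified), "origin" and "orientation" of the camera in the world. Camera axes: x right, y up, looking along -z (the intrinsics and any distortion apply to the point x, -y, -z); pixel columns grow to the right and rows downward; lengths in m; the calibration is good to about 2 mm. A picture is of the moment at which its call begins. camera_info takes no time and is no camera call.
- hand_in(): hands the job in; it is judged then, once.
The state is a dict: "t": time; "qpos": joint angles; "dq": joint speeds; "effort": joint torques, N m; "tool_pos": TCP position; "ee_rot": TCP orientation; "ft_force": force on the tool from outside, world axes, zero at the start; "torque": the same for the moment, N m; "finger_gap": finger opening in m; "finger_force": force on a finger pad.
Only numpy, scipy, OpenCV 4.12 (cv2) and the standard library are available. Lean on these libraries where they do the work, as an engineer would, in place of code of your own. Each camera call takes 0.05 s, during which the arm holds its last target. There are 200 camera calls.

### The job

First stand the squat amber glass cup (not the tall tumbler) upright in the middle of the beech coaster beside the hot-water column, setting it down gently. Then screw the column's spouted top down (clockwise from above) until its nozzle stands straight over the middle of the cup; there is no stop there, so judge it by where the nozzle points. Do not disturb the ashtray, strainer, jar, tumbler or teapot, and let go of everything at the end.

Things in the scene. Friction and masses are not known exactly. Their poses are not given: they have to be found in the camera images.
- cup: squat amber glass cup, open at the top, 80 mm high, 64 mm across the rim, 60 mm across the foot, wall 4 mm, about 0.15 kg, loose. It stands on the table to the left or the right of the column, between the strainer bowl and the jar (they stand on opposite sides of it, so grip it across the line joining them, fingers outside the wall). Origin: centre of its underside, z up along its axis
- coaster (a point): centre of the top face of the round beech coaster (100 mm across, top 14 mm above the table), fixed on a flat steel rest that reaches out from the foot of the column, 135 mm from the column's axis; +x of this frame points from the column outward, z up. It can lie on the robot's side of the column or to its left or right
- head (a joint): turn of the screw-on top of the hot-water column, rad: grows as the top is screwed clockwise seen from above, and the top sinks 1.9 mm per rad. Range 0 to 5.5 with no stop or detent where the nozzle meets the coaster; it starts between 0 and 1, with 2.0 to 3.6 rad to go, always clockwise. It stays where left and takes about 0.12 N m to turn
- head_grip (a point): middle of the wooden grip bar on top of the screw-on top, on the column's axis, 0.238 m above the table at joint 0 and sinking as it turns: a flat upright bar 66 mm long, 22 mm thick, 48 mm high (24 mm above and below this point, rounded cap 68 mm across under it). +x of this frame runs along the bar and towards the nozzle, z up. The column under it is steel, 90 mm across and 165 mm high (foot 104 mm), fixed
- spout_tip (a point): centre of the nozzle's lower end (26 mm across), at the end of the 20 mm thick spout tube that sticks out level from the screw-on top along the bar; 135 mm from the column's axis, 0.145 m above the table at joint 0, sinking as the top turns. Same axes as head_grip
- ashtray: black round ashtray, 100 mm across, 30 mm high, 0.35 kg, loose, on the table close to the coaster. Origin: centre of its underside. Leave alone
- strainer: steel tea strainer bowl, 92 mm across, 45 mm high, with a flat handle reaching 93 mm from its centre along +x, loose, about 100 mm from the cup's centre, handle away from the cup. Origin: centre of its underside. Leave alone
- jar: white ceramic jar with a wooden lid, 68 mm across, 150 mm high, loose, about 100 mm from the cup's centre on the side opposite the strainer. Origin: centre of its underside. Leave alone
- tumbler: tall amber glass tumbler, 130 mm high, 62 mm across the rim, loose, on the other side of the column from the cup. Origin: centre of its underside. Leave alone
- teapot: white round teapot, 104 mm across and 108 mm high with its knob, spout along +x, handle at -y, loose, about 120 mm from the tumbler. Origin: centre of its underside. Leave alone
Things that resemble listed ones, but are neither listed nor needed, are in the scene too. Leave any blue look-alike of the part that bears head alone.

How it is judged (in metres and radians):
On the way, in this order (a step that is already met when the one before it is completed fails the run):
1. the cup stands released and upright on the middle of the coaster (horizontal distance between cup and coaster below 0.015 m and z of cup in the frame of coaster below 0.005 m and angle between cup's own z axis and vertical below 0.1 rad and contact force between the fingers and cup below 0.1 N and linear speed of cup below 0.03 m/s), for 0.2 s.
2. the nozzle stands over the middle of the cup (horizontal distance between spout_tip and coaster below 0.016 m and horizontal distance between spout_tip and cup below 0.018 m), for 0.2 s.
At the end, for the whole second after the job is handed in: The cup stands upright and still on the coaster, its centre within 15 mm of the coaster's centre; the nozzle's centre is within 16 mm of the coaster's centre and 18 mm of the cup's centre seen from above, and the top is no longer turning (all of step 2 and horizontal distance between cup and coaster below 0.015 m and z of cup in the frame of coaster below 0.005 m and angle between cup's own z axis and vertical below 0.1 rad and linear speed of cup below 0.02 m/s and velocity of joint head between -0.05 and 0.05 rad/s); the robot touches nothing.
It fails at once if the ashtray, strainer, jar, tumbler or teapot is pushed more than 20 mm or tipped over (distance of any of ashtray, strainer, jar, tumbler, teapot from where it was at the start of the episode above 0.02 m or angle between any of jar, tumbler's own z axis and vertical above 0.4 rad).
It fails at once if the glass cup is let fall onto the coaster (falling unheld at over 0.4 m/s, a drop of some 8 mm), or tipped by more than 35 degrees ((contact force between the fingers and cup below 0.05 N and linear speed of cup above 0.4 m/s and horizontal distance between cup and coaster below 0.05 m) or angle between cup's own z axis and vertical above 0.61 rad).
It also fails if it takes over 72 s, if anything falls off the work surface, if the arm or the gripper's body presses on something with over 40 N, if the wrist force passes 120 N, or if a joint passes its speed limit or range.

## Working session

There is one attempt and no reset: what is moved stays moved. The work goes in short steps, Python scripts to look and compute and a tool call to move; the robot and the scene stay as the last step left them, time stands still between calls to the robot, and variables do not carry over. Pictures are saved under pics/ and viewed, at most 10 in all, crops included, and the job is handed in when it is done.

Besides the shell and the picture viewer there is one more tool, called after "Emit:" as name(argument=value, ...) on one line, values as JSON. send_rows: Moves the arm, as the interface text tells. Its arguments: {"type":"object","properties":{"plan":{"type":"array","items":{"type":"object","properties":{"linear":{"type":"array","items":{"type":"number"}},"rot":{"type":"array","items":{"type":"number"}},"claw":{"type":"number"}}}},"squeeze":{"type":"number"}},"required":["plan"]}

```bash
mkdir -p pics; ls; cat > h.py <<'E'
import numpy as np, cv2
from station import *
from scipy.spatial.transform import Rotation as R
def cam(n):
    c=camera_info(n); K=np.array([[c['fx'],0,c['cx']],[0,c['fy'],c['cy']],[0,0,1.]]); o=np.array(c['orientation'],float)
    M=o if o.shape==(3,3) else (R.from_quat(o).as_matrix() if o.size==4 else R.from_euler('xyz',o,degrees=True).as_matrix())
    return K,np.array(c['D'],float),np.array(c['origin'],float),M
def rays(n,uv):
    K,D,o,M=cam(n); p=cv2.undistortPoints(np.array(uv,float).reshape(-1,1,2),K,D).reshape(-1,2)
    return o,np.c_[p[:,0],-p[:,1],-np.ones(len(p))]@M.T
def onplane(n,uv,z):
    o,d=rays(n,uv); return o+d*((z-o[2])/d[:,2])[:,None]
def cloud(n,dep):
    v,u=np.mgrid[:420,:560]; o,d=rays(n,np.c_[u.ravel(),v.ravel()])
    return (o+d*dep.ravel()[:,None]).reshape(420,560,3)
def shot(n,tag):
    p,d=snapshot(n); cv2.imwrite(f'pics/{tag}.png',p[:,:,::-1]); np.save(f'{tag}.npy',d); return p,d
E
python3 - <<'E'
from h import *
print(camera_info('top'),camera_info('side'),pinch_z() if callable(pinch_z) else pinch_z)
print(get_obs())
a,_=shot('top','top0'); b,_=shot('side','side0')
E
```

```text
pics
{'fx': 434.1520043552222, 'fy': 434.1520043552222, 'cx': 286.99324898517204, 'cy': 201.48363358924468, 'D': array([-0.10096098,  0.        ,  0.        ,  0.        ,  0.        ]), 'origin': array([0.21694074, 0.00400428, 1.5081459 ]), 'orientation': array([  9.92601141,  -0.10170201, -90.72966795])} {'fx': 409.05851634510253, 'fy': 409.05851634510253, 'cx': 282.5142403878471, 'cy': 211.30605746319196, 'D': array([-0.09871939,  0.        ,  0.        ,  0.        ,  0.        ]), 'origin': array([0.04453034, 0.67040853, 1.1217605 ]), 'orientation': array([ 4.00754768e+01,  1.44854523e-01, -1.49104857e+02])} 0.0187
{'t': 0.0, 'qpos': array([-7.25574269e+01,  7.51427460e+00,  8.53297830e+01, -1.33933076e-03,
        8.72618915e+01, -4.89314572e+00]), 'dq': array([ 0.06523871,  0.08730674,  0.09388642,  0.00891952, -0.11801772,
        0.03260174]), 'effort': array([ 4.87098041e-04, -5.69393063e+01, -5.00557065e+01, -2.46501622e-04,
        1.46213325e-02,  1.95247543e-05]), 'tool_pos': array([ 0.22786484, -0.554448  ,  0.2302483 ]), 'ee_rot': array([-1.79894323e+02, -7.70440041e-03,  2.23357770e+01]), 'ft_force': array([-0.13455391,  0.79473165, -0.12589702]), 'torque': array([0.02188466, 0.01221456, 0.01186742]), 'finger_force': 0.0, 'finger_gap': 0.08540979588489792}
```

View pics/top0.png

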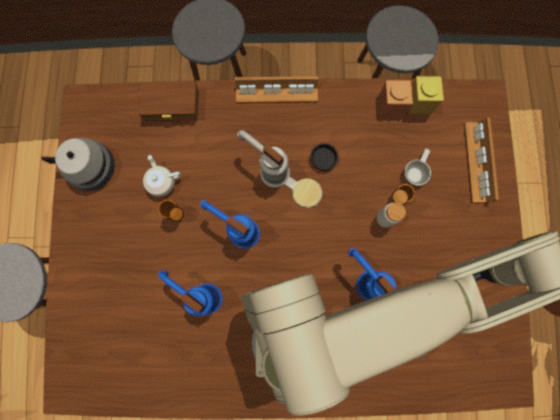

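View pics/side0.png

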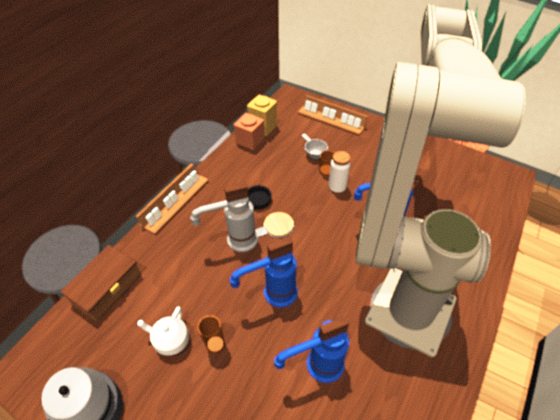

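The top view shows the steel column at (275,165) with its spout toward (243,135). The coaster is at (307,192), the ashtray at (323,157), the strainer at (418,172) and the jar at (392,213). There are two amber glasses: (403,195), between strainer and jar, which fits the squat cup; and (170,211), by the teapot, which fits the tall tumbler. The blue columns are decoys.

```bash
python3 - <<'E'
from h import *
p=cv2.imread('pics/top0.png'); d=np.load('top0.npy'); s=cv2.imread('pics/side0.png'); ds=np.load('side0.npy')
C=cloud('top',d); S=cloud('side',ds)
def rep(n,uv,z): print(n,np.round(onplane('top',uv,z)[0],4))
hsv=cv2.cvtColor(p,cv2.COLOR_BGR2HSV)
def comps(mask,n,box,z):
    m=np.zeros_like(mask); x0,y0,x1,y1=box; m[y0:y1,x0:x1]=mask[y0:y1,x0:x1]
    k,l,st,c=cv2.connectedComponentsWithStats(m)
    for i in range(1,k):
        if st[i,4]>25:
            q=C[l==i]; cs=cv2.findContours((l==i).astype(np.uint8),0,2)[0][0]; (e,r)=cv2.minEnclosingCircle(cs)
            print(n,st[i],'px',np.round(c[i],1),'circ',np.round(e,1),round(r,1),'plane',np.round(onplane('top',[e],z)[0],4),'zmed/max',np.round([np.median(q[:,2]),q[:,2].max()],3))
H,Sa,V=cv2.split(hsv)
comps(((H>15)&(H<35)&(V>150)&(Sa>60)).astype(np.uint8),'coaster',(285,170,330,215),.014)
comps((V<40).astype(np.uint8),'ashtray',(300,135,345,180),.03)
Z=C[:,:,2]
comps(((Z>.02)).astype(np.uint8),'tall-right',(370,140,440,235),.08)
comps(((Z>.125)).astype(np.uint8),'jar',(370,140,440,235),.15)
comps(((Z>.195)).astype(np.uint8),'bar',(225,120,310,195),.262)
comps(((Z>.11)).astype(np.uint8),'spout',(225,120,310,195),.155)
# cup from side/top cloud
for nm,P,img in(('top',C,p),('side',S,s)):
    hv=cv2.cvtColor(img,cv2.COLOR_BGR2HSV)
    g=(abs(P[:,:,0]-.6)<.6)&(P[:,:,1]<-.15)&(P[:,:,1]>-.36)&(P[:,:,2]>.06)&(P[:,:,2]<.1)&(P[:,:,0]>.35)&(P[:,:,0]<.75)
    print(nm,g.sum(),np.round(P[g].min(0),3),np.round(P[g].max(0),3))
c1=cv2.resize(p[145:235,365:455],(400,400),interpolation=2); c2=cv2.resize(s[120:210,285:375],(400,400),interpolation=2)
cv2.imwrite('pics/crop1.png',np.hstack([c1,c2]))
E
```

```text
coaster [292 178  30  29 662] px [307.  192.2] circ [306.6 192.6] 15.0 plane [ 0.5093 -0.0712  0.014 ] zmed/max [0.014 1.508]
ashtray [312 145  25  16  95] px [326.4 149.5] circ [324.  155.9] 12.2 plane [ 0.6372 -0.1346  0.03  ] zmed/max [0.018 0.034]
tall-right [405 149  26  36 282] px [421.  167.1] circ [419.3 166.4] 18.7 plane [ 0.5831 -0.4563  0.08  ] zmed/max [0.04  1.508]
tall-right [377 184  38  43 744] px [395.1 207.7] circ [395.  204.5] 24.3 plane [ 0.452  -0.3643  0.08  ] zmed/max [0.115 1.508]
jar [384 203  22  19 319] px [395. 212.] circ [394.8 212.4] 10.8 plane [ 0.4149 -0.3441  0.15  ] zmed/max [0.15  1.508]
bar [240 129  44  40 582] px [266.  151.4] circ [261.  146.5] 26.6 plane [0.6026 0.0745 0.262 ] zmed/max [0.211 1.508]
spout [238 129  49  50 919] px [267.9 156.5] circ [261.5 152. ] 30.8 plane [0.6171 0.0789 0.155 ] zmed/max [0.205 1.508]
top 61 [ 0.385 -0.356  0.061] [ 0.442 -0.313  0.099]
side 146 [ 0.384 -0.355  0.06 ] [ 0.449 -0.313  0.1  ]
```

View pics/crop1.png

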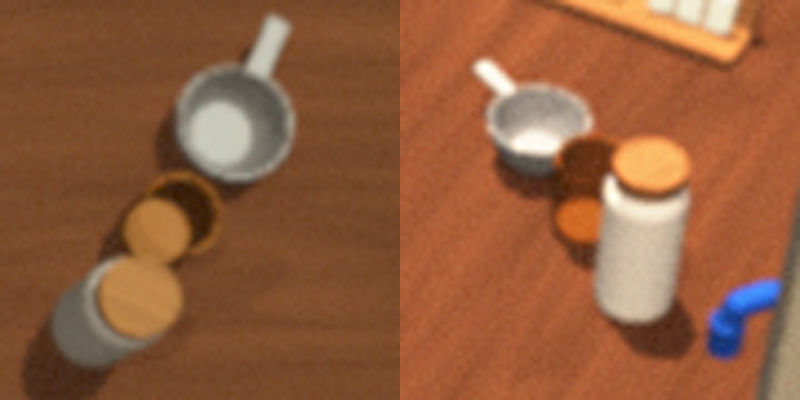

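The left crop (top view, scale 4.44) shows the squat cup with its rim centred near crop (184,212), i.e. top px (406,192.5). Its foot shows through at (158,231), px (400.5,197). It stands between the strainer, whose rim is at px (418,172.7), and the jar lid at (395,212). It is upright and low like the description, so it is the right cup.

```bash
python3 - <<'E'
from h import *
p=cv2.imread('pics/top0.png'); d=np.load('top0.npy'); d[d==0]=np.nan; ds=np.load('side0.npy'); ds[ds==0]=np.nan
C=cloud('top',d); S=cloud('side',ds)
print('rim',onplane('top',[[406.2,192.5]],.08),'foot',onplane('top',[[400.4,196.8]],.005),'strainer',onplane('top',[[417.9,172.7]],.045))
print('tumbler rim',onplane('top',[[168,209]],.13))
co=np.array([.5093,-.0712])
for n,P in(('top',C),('side',S)):
    near=(np.hypot(P[:,:,0]-.57,P[:,:,1]-.03)<.2)
    for lo,hi,t in((.246,.27,'bar top'),(.12,.19,'spout')):
        q=P[near&(P[:,:,2]>lo)&(P[:,:,2]<hi)][:,:2]
        if t=='spout': q=q[np.hypot(q[:,0]-.58,q[:,1]-.05)>0]
        (c,w,a)=cv2.minAreaRect((q*1000).astype(np.float32)); print(n,t,len(q),np.round(c,1),np.round(w,1),round(a,1),'dist coaster',np.hypot(c[0]/1000-co[0],c[1]/1000-co[1]))
        b=P[near&(P[:,:,2]>lo)&(P[:,:,2]<hi)]; print('  zmed',np.median(b[:,2]), 'max',b[:,2].max())
        if t=='spout':
            k=np.argmax(np.hypot(b[:,0]-.509,b[:,1]+.071)); print('  far pt',b[k])
E
```

```text
rim [[ 0.49262339 -0.40495694  0.08      ]] foot [[ 0.4917999  -0.40457353  0.005     ]] strainer [[ 0.56945384 -0.46105337  0.045     ]]
tumbler rim [[0.43815236 0.38385923 0.13      ]]
top bar top 167 [585.5  39.2] [64.6 23.6] 48.4 dist coaster 0.13417170474482681
  zmed 0.2584776169621439 max 0.2655077111912476
top spout 355 [535.6  75.3] [300.1 152.6] 0.9 dist coaster 0.14886373411805698
  zmed 0.16395785058117407 max 0.1897733431776405
  far pt [0.6821525  0.15017319 0.17615783]
side bar top 179 [585.4  38.6] [66.3 25.5] 49.4 dist coaster 0.1336342532666801
  zmed 0.2567889538243795 max 0.26139315632262483
side spout 606 [546.7 136.7] [193.2 218.5] 51.1 dist coaster 0.21125940582448546
  zmed 0.16169043351936313 max 0.18994812391910887
  far pt [0.68160264 0.15191584 0.17359346]
```

```bash
cat >> h.py <<'E'
def togo(x,y,z,yaw):
    o=get_obs(); M=R.from_euler('xyz',o['ee_rot'],degrees=True); T=R.from_euler('xyz',[180,0,yaw],degrees=True)
    l=M.inv().apply(np.array([x,y,z])-o['tool_pos'])/.2; r=(M.inv()*T).as_rotvec()/(np.pi/2)
    print('t',round(o['t'],2),'pos',np.round(o['tool_pos'],4),np.round(o['ee_rot'],2),'F',np.round(o['ft_force'],1),'gap',round(o['finger_gap'],4),'| lin',np.round(l,3),'rot',np.round(r,3))
E
python3 -c "
from h import *
togo(.4922,-.4048,.2,143); print(onplane('top',[[323,157]],.02))"
```

```text
t 0.1 pos [ 0.2279 -0.5545  0.2303] [-1.799e+02 -1.000e-02  2.233e+01] F [ 0.3 -0.7  0.8] gap 0.0851 | lin [ 1.507 -0.19   0.152] rot [-1.000e-03 -1.000e-03 -1.341e+00]
[[ 0.63603187 -0.13181803  0.02      ]]
```

Emit:
send_rows(plan=[{"linear": [0.9,-0.11,0],"rot": [0,0,-0.7],"claw": 1},{"linear": [0.9,-0.11,0],"rot": [0,0,-0.7],"claw": 1},{"linear": [0.9,-0.11,0],"rot": [0,0,-0.7],"claw": 1},{"linear": [0.9,-0.11,0],"rot": [0,0,-0.7],"claw": 1},{"linear": [0.9,-0.11,0],"rot": [0,0,-0.7],"claw": 1},{"linear": [0.9,-0.11,0],"rot": [0,0,-0.7],"claw": 1},{"linear": [0.9,-0.11,0],"rot": [0,0,-0.7],"claw": 1},{"linear": [0.9,-0.11,0],"rot": [0,0,-0.7],"claw": 1},{"linear": [0.9,-0.11,0],"rot": [0,0,-0.7],"claw": 1},{"linear": [0.9,-0.11,0],"rot": [0,0,-0.7],"claw": 1}], squeeze=25)

```text
t: 0.93
tool_pos: [0.3861, -0.4659, 0.2307]
ee_rot: [-180.0, -0.0, 85.6]
ft_force: [0.3, 0.2, -0.1]
finger_gap: 0.0851
finger_force: 0.0
```

```bash
python3 -c "
from h import *
togo(.4922,-.4048,.2,143)"
```

```text
t 0.93 pos [ 0.3861 -0.4659  0.2307] [-1.7996e+02 -5.0000e-02  8.5620e+01] F [ 0.3  0.2 -0.1] gap 0.0851 | lin [0.345 0.506 0.153] rot [-0.    -0.001 -0.638]
```

Emit:
send_rows(plan=[{"linear": [0.345,0.506,0.1],"rot": [0,0,-0.638],"claw": 1},{"linear": [0.345,0.506,0.1],"rot": [0,0,-0.638],"claw": 1},{"linear": [0.345,0.506,0.1],"rot": [0,0,-0.638],"claw": 1},{"linear": [0.345,0.506,0.1],"rot": [0,0,-0.638],"claw": 1},{"linear": [0.345,0.506,0.1],"rot": [0,0,-0.638],"claw": 1},{"linear": [0.345,0.506,0.1],"rot": [0,0,-0.638],"claw": 1},{"linear": [0.345,0.506,0.1],"rot": [0,0,-0.638],"claw": 1},{"linear": [0.345,0.506,0.1],"rot": [0,0,-0.638],"claw": 1},{"linear": [0.345,0.506,0.1],"rot": [0,0,-0.638],"claw": 1},{"linear": [0.345,0.506,0.1],"rot": [0,0,-0.638],"claw": 1}])

```text
t: 1.77
tool_pos: [0.4925, -0.4056, 0.211]
ee_rot: [180.0, -0.0, 142.4]
ft_force: [-0.1, -0.5, -0.4]
finger_gap: 0.0855
finger_force: 0.0
```

```bash
python3 -c "
from h import *
togo(.4922,-.4048,.025,143)
a,_=shot('top','top1');b,_=shot('side','side1')
cv2.imwrite('pics/crop2.png',np.hstack([cv2.resize(a[130:250,350:470,::-1],(400,400)),cv2.resize(b[90:210,270:390,::-1],(400,400))]))"
```

```text
t 1.77 pos [ 0.4925 -0.4056  0.211 ] [ 1.8000e+02 -3.0000e-02  1.4239e+02] F [-0.1 -0.5 -0.4] gap 0.0855 | lin [0.003 0.002 0.93 ] rot [ 0.    -0.    -0.007]
```

View pics/crop2.png

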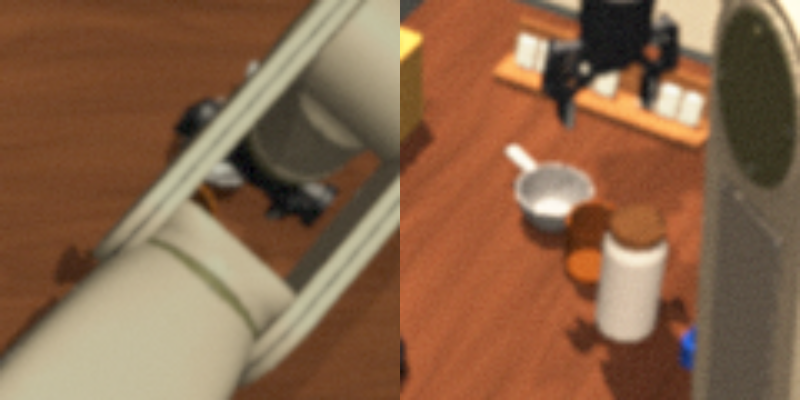

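The fingers straddle the cup across the strainer–jar line (side crop around (600,80), above the cup at (585,250)). I'll descend.

Emit:
send_rows(plan=[{"linear": [0,0,0.15],"rot": [0,0,0],"claw": 1},{"linear": [0.003,0.002,0.3],"rot": [0,0,0],"claw": 1},{"linear": [0.003,0.002,0.45],"rot": [0,0,0],"claw": 1},{"linear": [0.003,0.002,0.55],"rot": [0,0,0],"claw": 1},{"linear": [0.003,0.002,0.65],"rot": [0,0,0],"claw": 1},{"linear": [0.003,0.002,0.75],"rot": [0,0,0],"claw": 1},{"linear": [0.003,0.002,0.83],"rot": [0,0,0],"claw": 1},{"linear": [0.003,0.002,0.9],"rot": [0,0,0],"claw": 1},{"linear": [0.003,0.002,0.93],"rot": [0,0,0],"claw": 1},{"linear": [0.003,0.002,0.93],"rot": [0,0,0],"claw": 1}])

```text
t: 2.7
tool_pos: [0.4914, -0.4041, 0.0234]
ee_rot: [180.0, -0.2, 142.7]
ft_force: [-0.4, 0.3, 0.2]
finger_gap: 0.0858
finger_force: 0.0
```

Emit:
send_rows(plan=[{"linear": [0,0,0],"rot": [0,0,0],"claw": 0.6},{"linear": [0,0,0],"rot": [0,0,0],"claw": 0.4},{"linear": [0,0,0],"rot": [0,0,0],"claw": 0.2},{"linear": [0,0,0],"rot": [0,0,0],"claw": 0.2},{"linear": [0,0,0],"rot": [0,0,0],"claw": 0.2},{"linear": [0,0,0],"rot": [0,0,0],"claw": 0.2},{"linear": [0,0,0],"rot": [0,0,0],"claw": 0.2},{"linear": [0,0,0],"rot": [0,0,0],"claw": 0.2}], squeeze=25)

```text
t: 3.37
tool_pos: [0.4935, -0.4058, 0.027]
ee_rot: [-180.0, 0.2, 142.8]
ft_force: [2.2, 0.6, 5.0]
finger_gap: 0.0632
finger_force: 27.6
```

```bash
python3 -c "
from h import *
togo(.4922,-.4048,.195,143)"
```

```text
t 3.37 pos [ 0.4935 -0.4058  0.027 ] [-1.7999e+02  1.6000e-01  1.4276e+02] F [2.2 0.6 5. ] gap 0.0632 | lin [ 0.006 -0.    -0.84 ] rot [-0.     0.002 -0.003]
```

Emit:
send_rows(plan=[{"linear": [0,0,-0.05],"rot": [0,0,0],"claw": 0.2},{"linear": [0,0,-0.12],"rot": [0,0,0],"claw": 0.2},{"linear": [0,0,-0.22],"rot": [0,0,0],"claw": 0.2},{"linear": [0,0,-0.34],"rot": [0,0,0],"claw": 0.2},{"linear": [0,0,-0.46],"rot": [0,0,0],"claw": 0.2},{"linear": [0,0,-0.58],"rot": [0,0,0],"claw": 0.2},{"linear": [0,0,-0.7],"rot": [0,0,0],"claw": 0.2},{"linear": [0,0,-0.8],"rot": [0,0,0],"claw": 0.2},{"linear": [0,0,-0.86],"rot": [0,0,0],"claw": 0.2},{"linear": [0,0,-0.86],"rot": [0,0,0],"claw": 0.2}])

```text
t: 4.2
tool_pos: [0.4937, -0.4064, 0.2022]
ee_rot: [-179.9, 0.4, 142.7]
ft_force: [0.3, -0.4, -1.1]
finger_gap: 0.0632
finger_force: 27.9
```

```bash
python3 -c "
from h import *
togo(.5093,-.0712,.15,143)"
```

```text
t 4.2 pos [ 0.4937 -0.4064  0.2022] [-179.95    0.38  142.75] F [ 0.3 -0.4 -1.1] gap 0.0632 | lin [0.954 1.382 0.253] rot [-0.001  0.004 -0.003]
```

Emit:
send_rows(plan=[{"linear": [0.05,0.07,0],"rot": [0,0,0],"claw": 0.2},{"linear": [0.11,0.16,0],"rot": [0,0,0],"claw": 0.2},{"linear": [0.18,0.26,0],"rot": [0,0,0],"claw": 0.2},{"linear": [0.25,0.36,0],"rot": [0,0,0],"claw": 0.2},{"linear": [0.32,0.46,0],"rot": [0,0,0],"claw": 0.2},{"linear": [0.39,0.56,0],"rot": [0,0,0],"claw": 0.2},{"linear": [0.45,0.65,0],"rot": [0,0,0],"claw": 0.2},{"linear": [0.51,0.74,0],"rot": [0,0,0],"claw": 0.2},{"linear": [0.56,0.81,0],"rot": [0,0,0],"claw": 0.2},{"linear": [0.61,0.89,0],"rot": [0,0,0],"claw": 0.2}])

```text
t: 5.03
tool_pos: [0.502, -0.1882, 0.1957]
ee_rot: [-180.0, -0.1, 142.8]
ft_force: [-0.5, 0.2, -0.3]
finger_gap: 0.0634
finger_force: 27.9
```

Emit:
send_rows(plan=[{"linear": [0.06,0.08,0.02],"rot": [0,0,0],"claw": 0.2},{"linear": [0.12,0.17,0.05],"rot": [0,0,0],"claw": 0.2},{"linear": [0.18,0.26,0.08],"rot": [0,0,0],"claw": 0.2},{"linear": [0.24,0.35,0.12],"rot": [0,0,0],"claw": 0.2},{"linear": [0.29,0.42,0.16],"rot": [0,0,0],"claw": 0.2},{"linear": [0.32,0.46,0.2],"rot": [0,0,0],"claw": 0.2},{"linear": [0.34,0.49,0.24],"rot": [0,0,0],"claw": 0.2},{"linear": [0.344,0.492,0.25],"rot": [0,0,0],"claw": 0.2},{"linear": [0.344,0.492,0.25],"rot": [0,0,0],"claw": 0.2}])

```text
t: 5.78
tool_pos: [0.5069, -0.0696, 0.1459]
ee_rot: [-179.9, -0.1, 142.8]
ft_force: [-0.5, 0.5, -1.4]
finger_gap: 0.0633
finger_force: 27.9
```

```bash
python3 -c "
from h import *
togo(.5093,-.0712,.055,143)
a,_=shot('top','top2');b,_=shot('side','side2')
cv2.imwrite('pics/crop3.png',np.hstack([cv2.resize(a[110:250,230:370,::-1],(400,400)),cv2.resize(b[150:290,200:340,::-1],(400,400))]))"
```

```text
t 5.78 pos [ 0.5069 -0.0696  0.1459] [-1.7993e+02 -1.2000e-01  1.4277e+02] F [-0.5  0.5 -1.4] gap 0.0633 | lin [-0.016  0.001  0.454] rot [-0.001 -0.001 -0.003]
```

View pics/crop3.png

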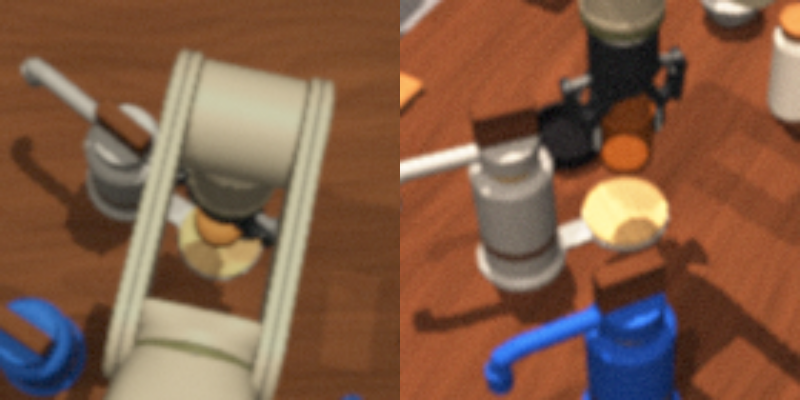

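The cup hangs over the coaster: side crop foot at (625,152), coaster at (625,212). I'll check both against the rays.

```bash
python3 -c "
from h import *
print(onplane('side',[[278.8,224.2]],.014),onplane('side',[[278.8,203.2]],.124))
s=cv2.imread('pics/side0.png');h=cv2.cvtColor(s,cv2.COLOR_BGR2HSV)
m=((h[...,0]>15)&(h[...,0]<35)&(h[...,2]>150)&(h[...,1]>60)).astype(np.uint8);m2=m*0;m2[205:245,255:305]=m[205:245,255:305]
v,u=np.nonzero(m2);q=onplane('side',np.c_[u,v],.014);print(len(u),(q.min(0)+q.max(0))/2,q.max(0)-q.min(0))
p=cv2.imread('pics/top0.png');h=cv2.cvtColor(p,cv2.COLOR_BGR2HSV)
m=((h[...,0]>15)&(h[...,0]<35)&(h[...,2]>150)&(h[...,1]>60)).astype(np.uint8);m2=m*0;m2[170:215,285:330]=m[170:215,285:330]
v,u=np.nonzero(m2);q=onplane('top',np.c_[u,v],.014);print(len(u),(q.min(0)+q.max(0))/2,q.max(0)-q.min(0))
"
```

```text
[[ 0.50666368 -0.07151193  0.014     ]] [[ 0.50571415 -0.07195792  0.124     ]]
568 [ 0.51052141 -0.07391628  0.014     ] [0.10250506 0.10426858 0.        ]
662 [ 0.51152953 -0.071089    0.014     ] [0.1003328  0.10192565 0.        ]
```

Emit:
send_rows(plan=[{"linear": [-0.01,0.001,0.05],"rot": [0,0,0],"claw": 0.2},{"linear": [-0.02,0.001,0.12],"rot": [0,0,0],"claw": 0.2},{"linear": [-0.022,0.001,0.2],"rot": [0,0,0],"claw": 0.2},{"linear": [-0.022,0.001,0.28],"rot": [0,0,0],"claw": 0.2},{"linear": [-0.022,0.001,0.35],"rot": [0,0,0],"claw": 0.2},{"linear": [-0.022,0.001,0.4],"rot": [0,0,0],"claw": 0.2},{"linear": [-0.022,0.001,0.44],"rot": [0,0,0],"claw": 0.2},{"linear": [-0.022,0.001,0.46],"rot": [0,0,0],"claw": 0.2},{"linear": [-0.022,0.001,0.46],"rot": [0,0,0],"claw": 0.2},{"linear": [-0.022,0.001,0.46],"rot": [0,0,0],"claw": 0.2}])

```text
t: 6.72
tool_pos: [0.5117, -0.0722, 0.0557]
ee_rot: [180.0, 0.0, 142.7]
ft_force: [-0.5, -0.0, -0.1]
finger_gap: 0.0633
finger_force: 27.9
```

```bash
python3 -c "
from h import *
togo(.5105,-.072,.0405,143)"
```

```text
t 6.72 pos [ 0.5117 -0.0722  0.0557] [1.7999e+02 3.0000e-02 1.4275e+02] F [-0.5 -0.  -0.1] gap 0.0633 | lin [ 0.006 -0.003  0.076] rot [ 0.     0.    -0.003]
```

Emit:
send_rows(plan=[{"linear": [0.004,0,0.02],"rot": [0,0,0],"claw": 0.2},{"linear": [0.004,0,0.035],"rot": [0,0,0],"claw": 0.2},{"linear": [0.004,0,0.05],"rot": [0,0,0],"claw": 0.2},{"linear": [0.004,0,0.06],"rot": [0,0,0],"claw": 0.2},{"linear": [0.004,0,0.065],"rot": [0,0,0],"claw": 0.2},{"linear": [0.004,0,0.07],"rot": [0,0,0],"claw": 0.2},{"linear": [0.004,0,0.07],"rot": [0,0,0],"claw": 0.2}])

```text
t: 7.3
tool_pos: [0.5108, -0.0715, 0.0412]
ee_rot: [180.0, -0.0, 142.8]
ft_force: [-0.3, -0.0, -1.4]
finger_gap: 0.0634
finger_force: 27.9
```

Emit:
send_rows(plan=[{"linear": [0,0,0.005],"rot": [0,0,0],"claw": 0.2},{"linear": [0,0,0.005],"rot": [0,0,0],"claw": 0.2},{"linear": [0,0,0.01],"rot": [0,0,0],"claw": 0.2},{"linear": [0,0,0.01],"rot": [0,0,0],"claw": 0.2}])

```text
t: 7.63
tool_pos: [0.5116, -0.0718, 0.0409]
ee_rot: [180.0, 0.1, 142.8]
ft_force: [-4.9, 1.3, 12.5]
finger_gap: 0.0632
finger_force: 27.6
```

Contact felt (12.5 N up). I'll ease off slightly and release.

Emit:
send_rows(plan=[{"linear": [0,0,-0.003],"rot": [0,0,0],"claw": 0.2},{"linear": [0,0,-0.004],"rot": [0,0,0],"claw": 0.4},{"linear": [0,0,-0.004],"rot": [0,0,0],"claw": 0.7},{"linear": [0,0,-0.004],"rot": [0,0,0],"claw": 1},{"linear": [0,0,-0.004],"rot": [0,0,0],"claw": 1},{"linear": [0,0,-0.004],"rot": [0,0,0],"claw": 1},{"linear": [0,0,-0.004],"rot": [0,0,0],"claw": 1},{"linear": [0,0,-0.004],"rot": [0,0,0],"claw": 1}])

```text
t: 8.3
tool_pos: [0.5107, -0.0715, 0.0399]
ee_rot: [-180.0, -0.0, 142.8]
ft_force: [-0.8, 0.8, 0.4]
finger_gap: 0.0855
finger_force: 0.0
```

Emit:
send_rows(plan=[{"linear": [0,0,-0.05],"rot": [0,0,0],"claw": 1},{"linear": [0,0,-0.12],"rot": [0,0,0],"claw": 1},{"linear": [0,0,-0.2],"rot": [0,0,0],"claw": 1},{"linear": [0,0,-0.3],"rot": [0,0,0],"claw": 1},{"linear": [0,0,-0.45],"rot": [0,0,0],"claw": 1},{"linear": [0,0,-0.6],"rot": [0,0,0],"claw": 1},{"linear": [0,0,-0.75],"rot": [0,0,0],"claw": 1},{"linear": [0,0,-0.9],"rot": [0,0,0],"claw": 1},{"linear": [0,0,-1],"rot": [0,0,0],"claw": 1},{"linear": [0,0,-1],"rot": [0,0,0],"claw": 1}])

```text
t: 9.13
tool_pos: [0.5134, -0.0721, 0.247]
ee_rot: [179.8, 0.5, 142.8]
ft_force: [1.2, -0.3, 0.3]
finger_gap: 0.0856
finger_force: 0.0
```

```bash
python3 -c "
from h import *
togo(.5855,.039,.32,228.9)
b,_=shot('side','side3')
cv2.imwrite('pics/crop4.png',cv2.resize(b[150:290,200:340,::-1],(560,560),interpolation=2))"
```

```text
t 9.13 pos [ 0.5134 -0.0721  0.247 ] [179.78   0.5  142.75] F [ 1.2 -0.3  0.3] gap 0.0856 | lin [ 0.046  0.662 -0.363] rot [-0.002  0.006 -0.957]
```

View pics/crop4.png

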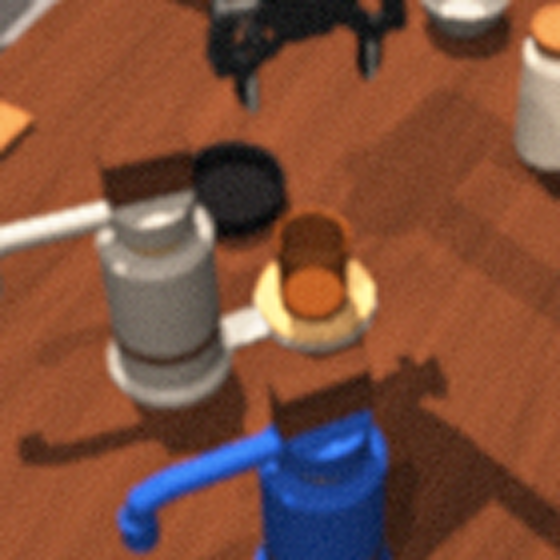

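The cup stands upright in the middle of the coaster (foot at (314,292), coaster about (316,297) in the crop). Next is the head: rise first, then move over the bar.

Emit:
send_rows(plan=[{"linear": [0,0,-0.15],"rot": [0,0,-0.08],"claw": 1},{"linear": [0,0,-0.3],"rot": [0,0,-0.16],"claw": 1},{"linear": [0,0.05,-0.4],"rot": [0,0,-0.24],"claw": 1},{"linear": [0.01,0.15,-0.4],"rot": [0,0,-0.32],"claw": 1},{"linear": [0.02,0.25,-0.4],"rot": [0,0,-0.4],"claw": 1},{"linear": [0.02,0.35,-0.4],"rot": [0,0,-0.48],"claw": 1},{"linear": [0.03,0.45,-0.4],"rot": [0,0,-0.56],"claw": 1},{"linear": [0.04,0.55,-0.4],"rot": [0,0,-0.64],"claw": 1},{"linear": [0.046,0.63,-0.4],"rot": [0,0,-0.72],"claw": 1},{"linear": [0.046,0.66,-0.4],"rot": [0,0,-0.8],"claw": 1}])

```text
t: 10.02
tool_pos: [0.5834, 0.0411, 0.3185]
ee_rot: [179.9, -0.1, -145.2]
ft_force: [0.2, 0.3, -0.1]
finger_gap: 0.0855
finger_force: 0.0
```

```bash
python3 -c "
from h import *
togo(.5855,.039,.222,228.9);print(get_obs()['qpos'])"
```

```text
t 10.02 pos [0.5834 0.0411 0.3185] [ 1.7989e+02 -9.0000e-02 -1.4518e+02] F [ 0.2  0.3 -0.1] gap 0.0855 | lin [-0.003 -0.015  0.483] rot [ 0.001 -0.001 -0.156]
[-1.01548582e+00  4.14404126e+00  7.98047067e+01  3.86744590e-02
  9.61877035e+01 -1.25831391e+02]
```

Emit:
send_rows(plan=[{"linear": [-0.003,-0.015,0],"rot": [0,0,-0.08],"claw": 1},{"linear": [-0.003,-0.015,0],"rot": [0,0,-0.156],"claw": 1},{"linear": [-0.003,-0.015,0.07],"rot": [0,0,-0.156],"claw": 1},{"linear": [-0.003,-0.015,0.16],"rot": [0,0,-0.156],"claw": 1},{"linear": [-0.003,-0.015,0.25],"rot": [0,0,-0.156],"claw": 1},{"linear": [-0.003,-0.015,0.33],"rot": [0,0,-0.156],"claw": 1},{"linear": [-0.003,-0.015,0.4],"rot": [0,0,-0.156],"claw": 1},{"linear": [-0.003,-0.015,0.45],"rot": [0,0,-0.156],"claw": 1},{"linear": [-0.003,-0.015,0.48],"rot": [0,0,-0.156],"claw": 1},{"linear": [-0.003,-0.015,0.48],"rot": [0,0,-0.156],"claw": 1}])

```text
t: 10.85
tool_pos: [0.5845, 0.037, 0.222]
ee_rot: [179.9, -0.1, -131.6]
ft_force: [-1.4, -0.8, 0.4]
finger_gap: 0.0852
finger_force: 0.0
```

Emit:
send_rows(plan=[{"linear": [0,0,0],"rot": [0,0,0],"claw": 0.4},{"linear": [0,0,0],"rot": [0,0,0],"claw": 0},{"linear": [0,0,0],"rot": [0,0,0],"claw": -0.4},{"linear": [0,0,0],"rot": [0,0,0],"claw": -0.8},{"linear": [0,0,0],"rot": [0,0,0],"claw": -0.8},{"linear": [0,0,0],"rot": [0,0,0],"claw": -0.8},{"linear": [0,0,0],"rot": [0,0,0],"claw": -0.8},{"linear": [0,0,0],"rot": [0,0,0],"claw": -0.8},{"linear": [0,0,0],"rot": [0,0,0],"claw": -0.8},{"linear": [0,0,0],"rot": [0,0,0],"claw": -0.8}], squeeze=40)

```text
t: 11.68
tool_pos: [0.5855, 0.0374, 0.2249]
ee_rot: [180.0, 0.0, -131.6]
ft_force: [-3.7, 1.4, 5.7]
finger_gap: 0.0215
finger_force: 39.5
```

```bash
python3 -c "
from h import *
togo(.5855,.039,.222,228.9);o=get_obs();print(o['finger_force'],o['torque'],o['qpos'])"
```

```text
t 11.68 pos [0.5855 0.0374 0.2249] [ 1.7999e+02  3.0000e-02 -1.3157e+02] F [-3.7  1.4  5.7] gap 0.0215 | lin [-0.006  0.005  0.014] rot [ 0.     0.    -0.005]
39.50171113014221 [0.36989239 0.75420298 0.03984769] [-1.37288699e+00  5.56401482e+00  8.79876321e+01  3.32694180e-02
  8.64351599e+01 -1.39805988e+02]
```

Emit:
send_rows(plan=[{"linear": [0,0,0.001],"rot": [0,0,0.06],"claw": -0.8},{"linear": [0,0,0.002],"rot": [0,0,0.12],"claw": -0.8},{"linear": [0,0,0.003],"rot": [0,0,0.18],"claw": -0.8},{"linear": [0,0,0.004],"rot": [0,0,0.24],"claw": -0.8},{"linear": [0,0,0.005],"rot": [0,0,0.3],"claw": -0.8},{"linear": [0,0,0.006],"rot": [0,0,0.36],"claw": -0.8},{"linear": [0,0,0.007],"rot": [0,0,0.42],"claw": -0.8},{"linear": [0,0,0.008],"rot": [0,0,0.48],"claw": -0.8},{"linear": [0,0,0.009],"rot": [0,0,0.54],"claw": -0.8},{"linear": [0,0,0.01],"rot": [0,0,0.6],"claw": -0.8}])

```text
t: 12.52
tool_pos: [0.5849, 0.0384, 0.223]
ee_rot: [179.9, -0.1, 174.2]
ft_force: [-7.2, 6.6, 8.4]
finger_gap: 0.0217
finger_force: 40.4
```

Emit:
send_rows(plan=[{"linear": [0,0,0.001],"rot": [0,0,0.06],"claw": -0.8},{"linear": [0,0,0.002],"rot": [0,0,0.12],"claw": -0.8},{"linear": [0,0,0.003],"rot": [0,0,0.18],"claw": -0.8},{"linear": [0,0,0.004],"rot": [0,0,0.24],"claw": -0.8},{"linear": [0,0,0.005],"rot": [0,0,0.3],"claw": -0.8},{"linear": [0,0,0.006],"rot": [0,0,0.36],"claw": -0.8},{"linear": [0,0,0.007],"rot": [0,0,0.42],"claw": -0.8},{"linear": [0,0,0.008],"rot": [0,0,0.48],"claw": -0.8},{"linear": [0,0,0.009],"rot": [0,0,0.54],"claw": -0.8},{"linear": [0,0,0.01],"rot": [0,0,0.6],"claw": -0.8}])

```text
t: 13.35
tool_pos: [0.5854, 0.0395, 0.2212]
ee_rot: [179.9, -0.2, 120.3]
ft_force: [-4.5, 11.3, 7.5]
finger_gap: 0.0216
finger_force: 39.1
```

Emit:
send_rows(plan=[{"linear": [0,0,0.001],"rot": [0,0,0.06],"claw": -0.8},{"linear": [0,0,0.002],"rot": [0,0,0.12],"claw": -0.8},{"linear": [0,0,0.003],"rot": [0,0,0.18],"claw": -0.8},{"linear": [0,0,0.004],"rot": [0,0,0.24],"claw": -0.8},{"linear": [0,0,0.005],"rot": [0,0,0.3],"claw": -0.8},{"linear": [0,0,0.006],"rot": [0,0,0.36],"claw": -0.8},{"linear": [0,0,0.007],"rot": [0,0,0.42],"claw": -0.8},{"linear": [0,0,0.008],"rot": [0,0,0.48],"claw": -0.8},{"linear": [0,0,0.008],"rot": [0,0,0.5],"claw": -0.8},{"linear": [0,0,0.008],"rot": [0,0,0.5],"claw": -0.8}])

```text
t: 14.18
tool_pos: [0.5863, 0.0398, 0.2198]
ee_rot: [179.9, -0.3, 75.4]
ft_force: [-0.1, 11.5, 5.8]
finger_gap: 0.0215
finger_force: 38.8
```

```bash
python3 - <<'E'
from h import *
togo(.5855,.039,.222,-124.1-180)
a,da=shot('top','top4');b,db=shot('side','side4'); db[db==0]=np.nan; da[da==0]=np.nan
ax=np.array([.5855,.0385])
for n,dd in(('side',db),('top',da)):
    P=cloud(n,dd); w=P[:,:,:2]-ax; r=np.hypot(w[:,:,0],w[:,:,1])
    m=(P[:,:,2]>.135)&(P[:,:,2]<.185)&(r>.06)&(r<.16)
    v,u=np.nonzero(m); print(n,m.sum())
    if m.sum(): 
        q=w[m]; an=np.degrees(np.arctan2(q[:,1],q[:,0])); print(np.round(np.percentile(an,[5,50,95]),1),r[m].max())
        for lo in(.06,.08,.1,.12,.135):
            k=(r[m]>lo)&(r[m]<lo+.02); print(lo,k.sum(),np.median(an[k]) if k.any() else '')
cv2.imwrite('pics/crop5.png',np.hstack([cv2.resize(a[110:250,230:370,::-1],(400,400)),cv2.resize(b[150:290,200:340,::-1],(400,400))]))
E
```

```text
t 14.18 pos [0.5863 0.0398 0.2198] [179.93  -0.28  75.38] F [-0.1 11.5  5.8] gap 0.0215 | lin [-0.005 -0.003 -0.011] rot [ 0.    -0.003  0.216]
side 67
[-110.  -107.9 -101.5] 0.14751459683939816
0.06 0 
0.08 0 
0.1 1 -107.57062657744194
0.12 62 -108.0991042050904
0.135 13 -108.93411065972579
top 40
[-110.4 -108.2 -102.4] 0.14437648780388138
0.06 0 
0.08 0 
0.1 1 -107.0105779683043
0.12 30 -109.09154476384427
0.135 22 -106.73337876568996
```

View pics/crop5.png

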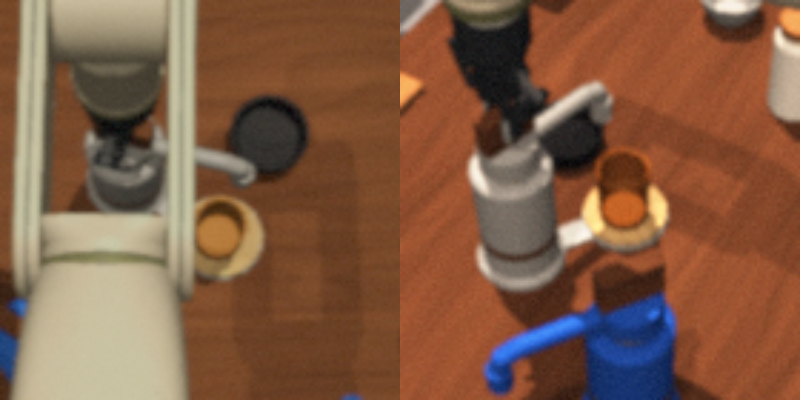

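The nozzle stands at about −107° (side crop (600,95)), with the coaster at −124°. I'll turn about 17° more, then release and check.

Emit:
send_rows(plan=[{"linear": [0,0,0.001],"rot": [0,0,0.05],"claw": -0.8},{"linear": [0,0,0.002],"rot": [0,0,0.1],"claw": -0.8},{"linear": [0,0,0.003],"rot": [0,0,0.15],"claw": -0.8},{"linear": [0,0,0.003],"rot": [0,0,0.18],"claw": -0.8},{"linear": [0,0,0.003],"rot": [0,0,0.195],"claw": -0.8},{"linear": [0,0,0.003],"rot": [0,0,0.195],"claw": -0.8},{"linear": [0,0,0.003],"rot": [0,0,0.195],"claw": -0.8}])

```text
t: 14.87
tool_pos: [0.5866, 0.0396, 0.2192]
ee_rot: [180.0, -0.3, 57.9]
ft_force: [2.3, 11.4, 4.1]
finger_gap: 0.0216
finger_force: 39.1
```

```bash
cat > m.py <<'E'
from h import *
import sys
togo(.5855,.039,.222,-124.1-180)
a,da=shot('top','top'+sys.argv[1]);b,db=shot('side','side'+sys.argv[1]); db[db==0]=np.nan; da[da==0]=np.nan
ax=np.array([.5855,.0385])
for n,dd in(('side',db),('top',da)):
    P=cloud(n,dd); w=P[:,:,:2]-ax; r=np.hypot(w[:,:,0],w[:,:,1])
    m=(P[:,:,2]>.135)&(P[:,:,2]<.185)&(r>.05)&(r<.16)
    if m.sum():
        q=w[m]; an=np.degrees(np.arctan2(q[:,1],q[:,0])); print(n,m.sum(),np.round(np.percentile(an,[5,50,95]),1),r[m].max(),np.median(P[m][:,2]))
        (c,s,t)=cv2.minAreaRect((q*1000).astype(np.float32)); print('  rect',np.round(c,1),np.round(s,1),round(t,1))
    for nm,lo in(('bar',.235),):
        q=w[(P[:,:,2]>lo)&(P[:,:,2]<.265)&(r<.045)]; 
        if len(q): (c,s,t)=cv2.minAreaRect((q*1000).astype(np.float32)); print('  bar',len(q),np.round(c,1),np.round(s,1),round(t,1))
cv2.imwrite('pics/c%s.png'%sys.argv[1],np.hstack([cv2.resize(a[110:250,230:370,::-1],(400,400)),cv2.resize(b[150:290,200:340,::-1],(400,400))]))
E
python3 m.py 5
```

```text
t 14.87 pos [0.5866 0.0396 0.2192] [179.97  -0.3   57.95] F [ 2.3 11.4  4.1] gap 0.0216 | lin [-0.006 -0.003 -0.014] rot [ 0.    -0.003  0.023]
side 76 [-127.6 -125.4 -122.7] 0.14892313104744162 0.1643967395596279
  rect [-70.9 -98.3] [60.5 18.4] 69.3
  bar 114 [-1.6  1.9] [63.6 46.1] 87.3
top 40 [-128.2 -126.1 -118.9] 0.14440178500000486 0.1676636981096894
  rect [ -75.1 -112.6] [18.9 25.8] 23.5
  bar 56 [-19.2 -11.2] [18.7 38.8] 35.2
```

Nozzle at about −124 to −125°, on target. Release and retreat.

Emit:
send_rows(plan=[{"linear": [0,0,0],"rot": [0,0,0],"claw": -0.5},{"linear": [0,0,0],"rot": [0,0,0],"claw": 0},{"linear": [0,0,0],"rot": [0,0,0],"claw": 0.5},{"linear": [0,0,0],"rot": [0,0,0],"claw": 1},{"linear": [0,0,0],"rot": [0,0,0],"claw": 1},{"linear": [0,0,0],"rot": [0,0,0],"claw": 1},{"linear": [0,0,0],"rot": [0,0,0],"claw": 1}])

```text
t: 15.55
tool_pos: [0.5855, 0.0367, 0.2177]
ee_rot: [-180.0, 0.0, 57.8]
ft_force: [-0.2, -0.4, 0.5]
finger_gap: 0.0855
finger_force: 0.0
```

Emit:
send_rows(plan=[{"linear": [0,0,-0.1],"rot": [0,0,0],"claw": 1},{"linear": [0,0,-0.2],"rot": [0,0,0],"claw": 1},{"linear": [0,0,-0.3],"rot": [0,0,0],"claw": 1},{"linear": [0,0,-0.45],"rot": [0,0,0],"claw": 1},{"linear": [0,0,-0.6],"rot": [0,0,0],"claw": 1},{"linear": [0,0.2,-0.6],"rot": [0,0,0],"claw": 1},{"linear": [0,0.4,-0.6],"rot": [0,0,0],"claw": 1},{"linear": [0,0.6,-0.6],"rot": [0,0,0],"claw": 1},{"linear": [0,0.8,-0.6],"rot": [0,0,0],"claw": 1},{"linear": [0,0.8,-0.6],"rot": [0,0,0],"claw": 1}])

```text
t: 16.38
tool_pos: [0.7246, -0.053, 0.3293]
ee_rot: [-179.6, 0.3, 57.6]
ft_force: [-0.8, -0.5, -3.1]
finger_gap: 0.0856
finger_force: 0.0
```

```bash
python3 m.py 6
```

```text
t 16.38 pos [ 0.7246 -0.053   0.3293] [-179.6     0.28   57.64] F [-0.8 -0.5 -3.1] gap 0.0856 | lin [ 0.019 -0.83   0.542] rot [-0.004  0.003  0.019]
side 75 [-127.3 -125.4 -122.2] 0.14682157625314357 0.1629427323235435
  rect [ -72.6 -104.7] [39.8 16.4] 60.4
  bar 205 [-0.6  0.9] [65.5 25.6] 60.7
  bar 19 [14.6 26.2] [ 7.1 22.6] 68.8
```

View pics/c6.png

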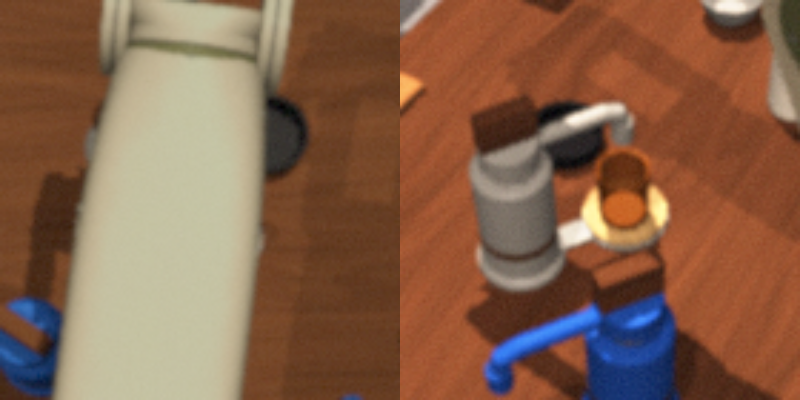

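Side crop: the nozzle tip at (622,138) is above the cup rim at (625,165). The arm hides the top view, so I'll swing it aside for a clear final look.

Emit:
send_rows(plan=[{"linear": [-0.15,0,0],"rot": [0,0,0],"claw": 1},{"linear": [-0.3,0,0],"rot": [0,0,0],"claw": 1},{"linear": [-0.45,0,0],"rot": [0,0,0],"claw": 1},{"linear": [-0.6,0,0],"rot": [0,0,0],"claw": 1},{"linear": [-0.75,0,0],"rot": [0,0,0],"claw": 1},{"linear": [-0.9,0,0],"rot": [0,0,0],"claw": 1},{"linear": [-1,0,0],"rot": [0,0,0],"claw": 1},{"linear": [-1,0,0],"rot": [0,0,0],"claw": 1}])

```text
t: 17.15
tool_pos: [0.6121, -0.2201, 0.3404]
ee_rot: [179.8, 0.1, 57.7]
ft_force: [0.3, 0.5, -0.0]
finger_gap: 0.0856
finger_force: 0.0
```

Emit:
send_rows(plan=[{"linear": [-0.15,0,0],"rot": [0,0,0],"claw": 1},{"linear": [-0.3,0,0],"rot": [0,0,0],"claw": 1},{"linear": [-0.45,0,0],"rot": [0,0,0],"claw": 1},{"linear": [-0.6,0,0],"rot": [0,0,0],"claw": 1},{"linear": [-0.75,0,0],"rot": [0,0,0],"claw": 1},{"linear": [-0.9,0,0],"rot": [0,0,0],"claw": 1},{"linear": [-1,0,0],"rot": [0,0,0],"claw": 1},{"linear": [-1,0,0],"rot": [0,0,0],"claw": 1}])

```text
t: 17.82
tool_pos: [0.5061, -0.3889, 0.3395]
ee_rot: [179.9, 0.1, 57.7]
ft_force: [0.3, 0.6, 0.2]
finger_gap: 0.0852
finger_force: 0.0
```

```bash
python3 m.py 7; python3 -c "
from h import *
print('noz side',onplane('side',[[277.7,198.3]],.138))"
```

```text
t 17.82 pos [ 0.5061 -0.3889  0.3395] [1.7987e+02 9.0000e-02 5.7700e+01] F [0.3 0.6 0.2] gap 0.0852 | lin [ 2.021 -0.809  0.582] rot [0.001 0.001 0.02 ]
side 79 [-127.3 -125.6 -122.1] 0.14830112976512835 0.1648906358922655
  rect [-70.7 -97.9] [59.4 17.3] 68.2
  bar 210 [-1.3  1.9] [66.3 25.5] 60.3
top 43 [-128.2 -125.9 -119. ] 0.14416788991223706 0.16709327138404872
  rect [ -75.2 -112.8] [18.  26.2] 20.9
  bar 173 [-0.1  1.5] [63.5 23.1] 59.5
noz side [[ 0.51320321 -0.07771116  0.138     ]]
```

View pics/c7.png

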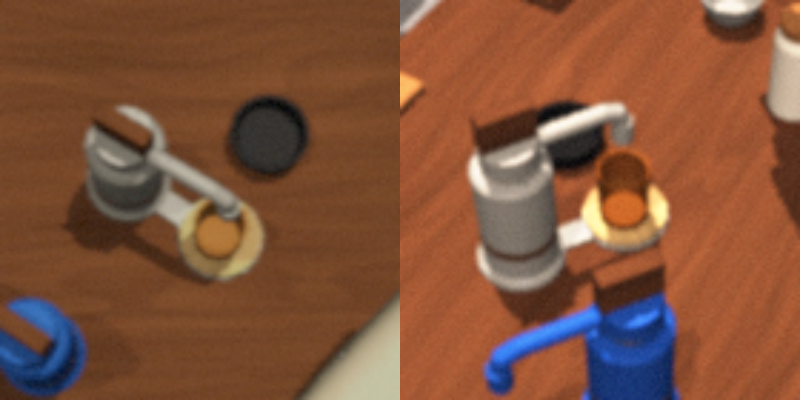

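```bash
python3 -c "
from h import *
print('tube line top', onplane('top',[[286.5,164.5],[298,173.5],[308.5,180.5]],.158))
print('cup foot top',onplane('top',[[306.3,193.0]],.019),'side',onplane('side',[[278.6,223.2]],.019))"
```

```text
tube line top [[ 0.57359011 -0.00135257  0.158     ]
 [ 0.54347886 -0.03771891  0.158     ]
 [ 0.52017177 -0.07077799  0.158     ]]
cup foot top [[ 0.50674241 -0.0698167   0.019     ]] side [[ 0.50743932 -0.07155614  0.019     ]]
```

The nozzle is about 5–9 mm from the coaster's centre and 8–12 mm from the cup's, inside the 16 and 18 mm limits. The robot is clear of everything.

```bash
python3 -c "
from station import *
print(hand_in())"
```

```text
the job is handed in; nothing more can be done
None
```

I've handed the job in at about 18 s on the robot's clock. The cup stands upright on the coaster within about 5 mm of its centre, the nozzle is about 5–12 mm from the coaster and cup centres (limits 16 and 18 mm), and the arm has let go of everything. The hand-in returned no verdict, so these figures come from my last camera measurements.

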